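# Hold the seed grinder's twist lid at the pulse position

### The job

The seed grinder beside the loaf maker has just been washed and needs a test pulse: pick up its clear lid gently by the grip bar (it is thin and cracks if squeezed hard), set it fully down into the grinder's collar with its two lugs in the two slots, and twist it clockwise (seen from above) half-way to the lock, against the switch spring. Do not let it click into the lock, and finish while still gripping the lid and holding it at half-way; leave the jug, the egg cup and the scoop where they are.

Things in the scene. Friction and masses are not known exactly. Their poses are not given: they have to be found in the camera images.
- grinder: Cordless seed grinder, white, 110 mm across, 112 mm high to its collar rim, open on top, steel bowl and blade inside; fixed on the counter by suction feet. Origin: centre of its underside, z up. The collar bore is 76 mm wide; two slots lie along the grinder's x axis. Between them two steel rims 5 mm thick overhang a channel in which the lid's lugs turn.
- collar (a point): Point on the grinder's axis at the height of the collar rim, 112 mm above the counter; its axes are the grinder's.
- slot (a point): One of the collar's two slots, at the grinder's +x, 42 mm from its axis, at rim height; the other lies opposite. Each is 17 mm wide and widens the bore to 89 mm across. A wide flat rib outside the collar marks each.
- half_mark (a point): Top of the long upright rib outside the collar, 52 mm from the axis, 46 degrees clockwise (from above) of the slot: the half-way mark for the lid's pointer. Another lies opposite. A pair of short ribs 90 degrees clockwise of each slot marks the lock.
- switch_ring (a joint): Sprung ring in the channel, pushed round by the lugs: 0 rad at rest, grows as the lid turns clockwise from above; the lid has about 0.06 rad free play before it. Half-way is 0.75; the catches resist from about 1.0, click above 1.35, stop 1.51. Spring: 0.03 N m at 0, 0.08 at half-way; it turns a freed lid back. No downward push is needed to twist.
- lid: Lid, 0.12 kg, standing on the counter. Clear dome 78 mm across, top at 46 mm; grey flange 92 mm across, underside at 15 mm; below it a spigot 72 mm across. Origin: centre of the spigot's lower edge, z up. Seated, the flange lies on the rim, the origin 15 mm below the rim (97 mm above the counter). Thin: grip with 10 to 15 N; it cracks above 25 N of grip (50 N over both fingers).
- grip_bar (a point): Where to grip the lid's bar: its middle, 66 mm above the lid's origin, 20 mm above the dome's top. Axes are the lid's: the bar is 62 mm long along x, 14 mm thick along y (pinch across y) and 30 mm high, from 46 to 76 mm above the lid's origin.
- lug (a point): Outer end of one of the lid's two lugs, at the lid's +x, 42 mm from its axis, 5.5 mm above its lower edge; the other lies opposite, so the bar runs along the lugs and either way round fits. Each is 12 mm wide, 5 mm thick and stands 6 mm out of the spigot; a small pointer on the flange stands over it.
- jug: Glass jug, 110 mm across, 170 mm high, handle at its +y reaching 94 mm from its axis. Origin: centre of its underside. To be left alone.
- egg_cup: White ceramic egg cup, 50 mm across, 64 mm high. Origin: centre of its underside. To be left alone.
- scoop: Yellow plastic scoop lying on the counter, 183 mm long (from 123 mm behind to 60 mm ahead of its origin along its x, handle to -x), 57 mm wide, 32 mm high. To be left alone.
Things that resemble listed ones, but are neither listed nor needed, are in the scene too. Leave any red look-alike of the lid alone.

How it is judged:
On the way, in this order (a step that is already met when the one before it is completed fails the run):
1. the lid is lifted off the counter in the gripper (height (world z) of lid above 0.03 m and contact force between the fingers and lid above 1 N), for 0.1 s.
2. the lid sits fully down in the collar, not yet twisted (horizontal distance between lid and collar below 0.005 m and z of lid in the frame of collar below -0.012 m and angle between lid's own z axis and vertical below 0.07 rad and value of joint switch_ring below 0.3 rad), for 0.1 s.
At the end, for the whole second after the job is handed in: The lid is fully seated in the collar (within 5 mm of its axis, flange on the rim within 3 mm, tilt under 4 degrees), the switch ring is held still between 0.61 and 0.90 rad, and the fingers still grip the lid (value of joint switch_ring between 0.61 and 0.9 rad and horizontal distance between lid and collar below 0.005 m and z of lid in the frame of collar below -0.012 m and angle between lid's own z axis and vertical below 0.07 rad and contact force between the fingers and lid above 2 N and velocity of joint switch_ring between -0.1 and 0.1 rad/s); the arm keeps its last pose, push and grip.
It fails at once if the lid is squeezed or loaded by the fingers with more than 50 N (contact force between the fingers and lid above 50 N).
It fails at once if the lid is turned into the lock click (value of joint switch_ring above 1.35 rad).
It fails at once if the jug is disturbed (distance of jug from where it was at the start of the episode above 0.02 m or angle between jug's own z axis and vertical above 0.3 rad).
It fails at once if the egg cup is disturbed (distance of egg_cup from where it was at the start of the episode above 0.02 m or angle between egg_cup's own z axis and vertical above 0.3 rad).
It fails at once if the scoop is disturbed (distance of scoop from where it was at the start of the episode above 0.02 m or angle between scoop's own z axis and vertical above 0.3 rad).
It also fails if it takes over 45 s, if anything falls off the work surface, if the arm or the gripper's body presses on something with over 40 N, if the wrist force passes 120 N, or if a joint passes its speed limit or range.

### The arm

A 7-joint arm with a two-finger parallel gripper is mounted at the origin on the work surface. World frame = base frame: x ahead of the robot, y to its left, z up, the work surface at z = 0. Lengths are in m, angles in rad, forces in N, time in s.
With the tool pointing down it reaches from about 0.4 to 0.85 m from the base axis. Payload 4.4 kg.
Tool frame: the origin (TCP) lies midway between the tips of the shut fingers; the grasp point (between the pads) lies 19 mm behind it (arm.tcp_to_grasp is the distance from the TCP to the grasp point, in m); z points along the fingers, y is the direction in which the jaws open and shut (so a half turn about z gives the same grasp; the last joint's range is limited). The gripper opens to 94 mm and grips with 3 to 60 N. Pads are 16 mm wide; open, the fingers measure 119 mm over their backs; the gripper's body (75 mm by 177 mm) begins 78 mm behind the grasp point.
Start: joints at [-1.377, 0.628, 0.038, 1.517, -0.027, 0.996, -0.02], TCP at [0.167, 0.628, 0.205] pointing down, gripper open.
Joint ranges: [-3.06, 3.06], [-0.37, 2.12], [-1.25, 1.32], [0.18, 2.47], [-1.1, 4.24], [0.23, 1.98], [-2.94, 2.94]. Speed limits (rad/s): [2.57, 2.57, 3.14, 3.14, 3.14, 3.14, 3.14].

### API

Orientations are given as a unit quaternion [x, y, z, w].
In Python, from rig import telemetry, vision, job_done, arm gives the robot as it stands.
- The arm moves only by the shell command python3 -m creep 'ROWS' [FORCE]. ROWS is JSON, a list of rows, each a list of 7 numbers: the shift along the tool's x, y, z in mm, then the turn, a rotation vector about the tool's x, y, z in degrees, then the opening in per cent of the stroke, from 0 (shut) to 100 (fully open). A call has 1 to 8 rows; each row is the pose to reach, as a shift and turn from the pose commanded when the call began, along the tool's axes at that moment; what a row does not reach only later rows make up. A row lasts 1/12 s, in which the tool goes at most 41.7 mm and 7.16 degrees, less where a joint would pass 70% of its speed; a pose out of reach is approached as far as the arm can. A call with a gripper value outside its range is refused whole. The fingers move at their own pace and stop on an object; FORCE is the grip in N (left out, the last holds). Time passes only in rows, so rows that repeat a pose let the fingers close. It gives the time, the measured TCP pose, the force and the opening at its end, in the units of the state.
- telemetry.get_obs(): the state, without advancing time (a new reading comes with each control period).
- vision.read_camera(name): name is "side" or "top" or "wrist"; returns a dict with "pixels" (420x560x3 uint8, red, green, blue), "depth" (420x560 float32, m along the optical axis (not along the pixel's ray), 0 where there is no reading), "fx", "fy", "cx", "cy" (pixels), "dist" ([k1, k2, p1, p2, k3] as OpenCV has them; the pictures are not rectified), "R" (3x3) and "t" (3): a world point X has camera coordinates R X + t. Camera axes: x right, y down, z forward; pixel columns grow to the right and rows downward; lengths in m; the calibration is good to about 2 mm. A picture is of the moment at which its call begins.
- job_done(): hands the job in, once; it reports no verdict.
The state is a dict: "time": time; "qpos": joint angles; "joint_velocities": joint speeds; "effort": joint torques, N m; "ee_pos": TCP position; "orientation": TCP orientation; "contact_force": force on the tool from outside, world axes, zero at the start; "ft_torque": the same for the moment, N m; "finger_gap": finger opening in m.
Only numpy, scipy, OpenCV 4.12 (cv2) and the standard library are available. Lean on these libraries where they do the work, as an engineer would, in place of code of your own. Each camera call takes 0.05 s, during which the arm holds its last target. There are 200 camera calls.

## Working session

There is one attempt and no reset: what is moved stays moved. The work goes in short steps, Python scripts to look and compute and a shell command to move; the robot and the scene stay as the last step left them, time stands still between calls to the robot, and variables do not carry over. Pictures are saved under pics/ and viewed, about 8 in all and at most 12, crops included, and the job is handed in when it is done.

```bash
ls; mkdir -p pics
cat > h.py <<'E'
import numpy as np, cv2
from rig import telemetry, vision, job_done, arm
def cam(n):
    c=vision.read_camera(n); c['K']=np.array([[c['fx'],0,c['cx']],[0,c['fy'],c['cy']],[0,0,1.]])
    c['R']=np.array(c['R']);c['t']=np.array(c['t']);c['d']=np.array(c['dist'],float);c['bgr']=c['pixels'][:,:,::-1].copy(); return c
def plane(c,uv,z):
    p=cv2.undistortPoints(np.array(uv,float).reshape(-1,1,2),c['K'],c['d']).reshape(-1,2)
    r=np.c_[p,np.ones(len(p))]@c['R']; o=-c['R'].T@c['t']
    return o+r*((z-o[2])/r[:,2])[:,None]
def cloud(c):
    v,u=np.nonzero(c['depth']>0); z=c['depth'][v,u]
    p=cv2.undistortPoints(np.c_[u,v].astype(float).reshape(-1,1,2),c['K'],c['d']).reshape(-1,2)
    return (np.c_[p,np.ones(len(p))]*z[:,None]-c['t'])@c['R'],u,v
def proj(c,X):
    return cv2.projectPoints(np.array(X,float).reshape(-1,1,3),cv2.Rodrigues(c['R'])[0],c['t'],c['K'],c['d'])[0].reshape(-1,2)
E
python3 - <<'E'
from h import *
import pickle
for n in("top","side","wrist"):
    c=cam(n); cv2.imwrite(f"pics/{n}0.png",c['bgr']); pickle.dump(c,open(n+'0.pkl','wb'))
    print(n,-c['R'].T@c['t'])
print(telemetry.get_obs(), arm.tcp_to_grasp)
E
```

```text
pics
top [0.44524113 0.03295122 1.59342323]
side [0.2657011  0.66707181 0.76379525]
wrist [0.09093841 0.64824513 0.38421277]
{'time': 0.15, 'qpos': array([-1.37678164,  0.62914179,  0.03843546,  1.51808352, -0.02700203,
        0.99631605, -0.02000648]), 'joint_velocities': array([ 2.84750919e-04, -3.34197044e-03,  5.74442808e-05, -2.13235482e-03,
       -5.90849946e-04,  5.55665299e-05,  9.06645979e-04]), 'effort': array([ 5.07338427e-04, -5.50091815e+01,  1.14495456e+00, -1.86820400e+01,
       -5.20486466e-02,  2.09028792e-02,  8.59710212e-05]), 'ee_pos': array([0.1668196 , 0.62772318, 0.20477739]), 'orientation': array([ 1.29540192e-01,  9.91573914e-01, -7.09507930e-04, -9.43580766e-05]), 'contact_force': array([-0.33520453, -0.08411381, -0.27004689]), 'ft_torque': array([-0.01690555,  0.02645637, -0.00186628]), 'finger_gap': 0.09408551308791718} 0.0188
```

View pics/top0.png

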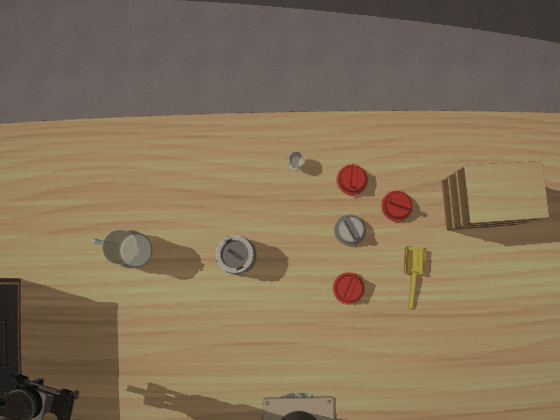

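View pics/side0.png

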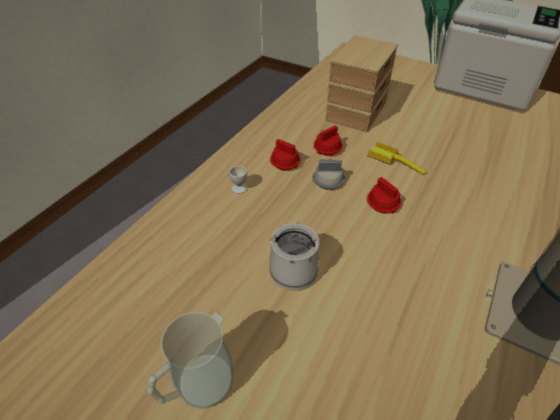

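The top view shows the grey lid at about (350,230), with its bar running diagonally. The grinder is at (235,254), the jug at (130,248), the egg cup at (296,160) and the scoop at (415,265). Three red look-alikes surround the lid. The side view agrees.

Run:
```python
from h import *
import pickle
c=pickle.load(open('top0.pkl','rb'))
P,u,v=cloud(c)
print('fx',c['fx'])
def sel(u0,v0,r): return (abs(u-u0)<r)&(abs(v-v0)<r)
for n,u0,v0,r,z0,z1 in(("bar",350,230,18,.06,.09),("lidall",350,230,20,.012,.09),("grinder rim",235,254,24,.095,.13)):
    m=sel(u0,v0,r)&(P[:,2]>z0)&(P[:,2]<z1); Q=P[m]
    if len(Q)>3:
        w=np.linalg.svd(Q[:,:2]-Q[:,:2].mean(0),full_matrices=False)[2][0]
        print(n,len(Q),Q.mean(0),(Q.min(0)+Q.max(0))/2,Q.max(0)-Q.min(0),np.degrees(np.arctan2(w[1],w[0])))
for n,p,z in(("lid",(350,230),.07),("grinder",(235,254),.112),("r1",(352,180),.05),("r2",(397,206),.05),("r3",(348,288),.05),("jug",(130,248),.1),("egg",(296,160),.05)): print(n,plane(c,[p],z)[0])
a=cv2.resize(c['bgr'][205:255,325:375],None,fx=8,fy=8,interpolation=2);b=cv2.resize(c['bgr'][229:279,210:260],None,fx=8,fy=8,interpolation=2)
cv2.imwrite('pics/crop0.png',np.hstack([a,b]))
```

```text
fx 544.8785214722874
bar 128 [ 0.58187784 -0.16140224  0.07533686] [ 0.58174233 -0.16197193  0.07375445] [0.05724121 0.03776311 0.02743121] -152.33672357200552
lidall 795 [ 0.58038319 -0.1590318   0.04387106] [ 0.58399716 -0.16187546  0.05011543] [0.09370859 0.09184912 0.07470923] -126.2905428716138
grinder rim 511 [0.51502075 0.16686138 0.11145291] [0.5154968  0.16634913 0.10760607] [0.10167953 0.09899317 0.02519031] -139.41492234830181
lid [ 0.57667347 -0.15685947  0.07      ]
grinder [0.51381817 0.16364303 0.112     ]
r1 [ 0.72285987 -0.1701379   0.05      ]
r2 [ 0.64484746 -0.29804461  0.05      ]
r3 [ 0.4139569  -0.14874439  0.05      ]
jug [0.53569497 0.4587531  0.1       ]
egg [ 0.78451115 -0.00999485  0.05      ]
```

View pics/crop0.png

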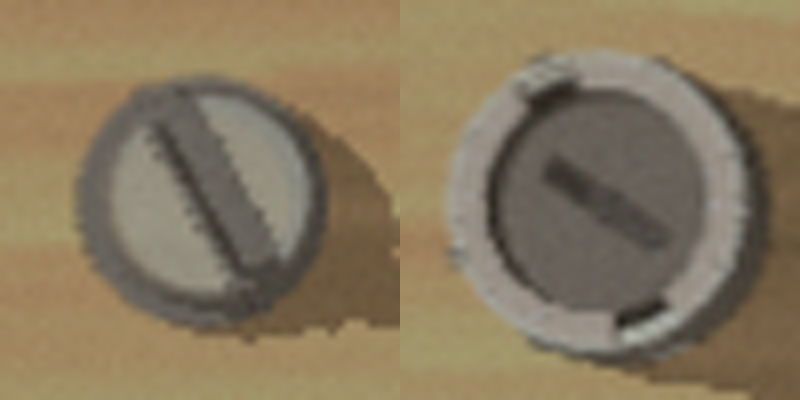

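The crop shows the lid's bar running upper-left to lower-right. In the right half of the crop, the slots are at (547,90) and (640,315). Next I'll work out the moves to a point above the grinder, where the wrist camera can see it.

```bash
cat >> h.py <<'E'
from scipy.spatial.transform import Rotation as Ro
def go(p,yaw,obs=None):
    "shift mm in tool axes + turn about tool z for tcp to p with jaw axis y at yaw deg, tool pointing down"
    o=obs or telemetry.get_obs(); R=Ro.from_quat(o['orientation']); y=np.radians(yaw)
    Y=np.array([np.cos(y),np.sin(y),0]);Z=np.array([0,0,-1.]);T=Ro.from_matrix(np.c_[np.cross(Y,Z),Y,Z])
    print('t',round(o['time'],2),'tcp',o['ee_pos'].round(4),'F',np.round(o['contact_force'],1),'gap',round(o['finger_gap'],4))
    print('shift mm',(R.inv().apply(np.array(p)-o['ee_pos'])*1e3).round(2),'turn',np.degrees((R.inv()*T).as_rotvec()).round(2))
E
python3 - <<'E'
from h import *
import pickle
c=pickle.load(open('wrist0.pkl','rb')); print('opt axis',c['R'][2], 'right',c['R'][0],c['fx'])
go([.54,.20,.30],118)
E
```

```text
opt axis [ 0.25853577 -0.06908224 -0.96352836] right [ 2.56532396e-01  9.66535521e-01 -4.64584478e-04] 345.03991279480704
t 0.15 tcp [0.1668 0.6277 0.2048] F [-0.3 -0.1 -0.3] gap 0.0941
shift mm [-470.54 -317.64  -94.77] turn [-8.000e-02 -3.000e-02 -4.289e+01]
```

```bash
python3 -m creep '[[-20,-15,-30,0,0,-5,100],[-40,-30,-65,0,0,-12,100],[-70,-48,-95,0,0,-18,100],[-104,-70,-95,0,0,-25,100],[-138,-93,-95,0,0,-31,100],[-172,-116,-95,0,0,-37,100],[-206,-139,-95,0,0,-43,100],[-240,-162,-95,0,0,-43,100]]'
python3 - <<'E'
from h import *
go([.54,.20,.30],118)
E
```

```text
time: 0.82
ee_pos: [0.3576, 0.4087, 0.3004]
orientation: [-0.245, 0.969, -0.0, -0.0]
contact_force: [0.1, 0.0, -0.3]
finger_gap: 0.094
t 0.82 tcp [0.3576 0.4087 0.3004] F [ 0.1  0.  -0.3] gap 0.094
shift mm [ -61.21 -270.29    0.42] turn [-0.   -0.01  0.39]
```

```bash
python3 -m creep '[[-9,-39,0,0,0,0,100],[-18,-78,0,0,0,0,100],[-27,-117,0,0,0,0,100],[-36,-156,0,0,0,0,100],[-45,-195,0,0,0,0,100],[-54,-234,0,0,0,0,100],[-61,-270,0,0,0,0,100],[-61,-270,0,0,0,0,100]]'
python3 - <<'E'
from h import *
import pickle
go([.54,.20,.30],118)
c=cam('wrist'); cv2.imwrite('pics/w1.png',c['bgr']); pickle.dump(c,open('w1.pkl','wb'))
E
```

```text
time: 1.48
ee_pos: [0.5428, 0.192, 0.3]
orientation: [-0.237, 0.971, -0.003, 0.001]
contact_force: [0.2, -0.6, -0.2]
finger_gap: 0.094
t 1.48 tcp [0.5428 0.192  0.3   ] F [ 0.2 -0.6 -0.2] gap 0.094
shift mm [-1.23  8.36 -0.1 ] turn [-0.36 -0.01 -0.58]
```

View pics/w1.png

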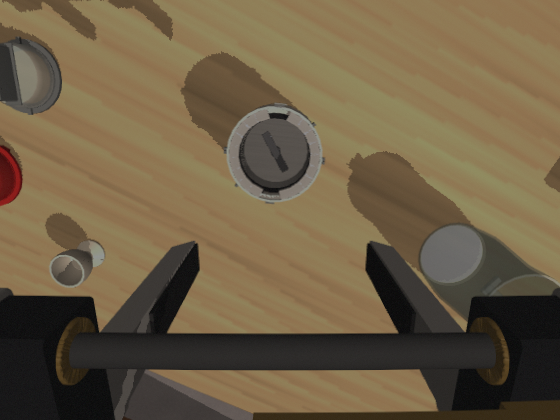

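The wrist view shows the grinder centred at about (275,153) with slots at (278,115) and (271,190). The lid is partly visible at (30,75).

```bash
cat > rim.py <<'E'
from h import *
import pickle,sys
from scipy.optimize import least_squares
def rim(c,c0,dbg=True):
    P,u,v=cloud(c)
    m=(np.hypot(P[:,0]-c0[0],P[:,1]-c0[1])<.075)&(P[:,2]>.10)&(P[:,2]<.125)
    Q=P[m]; zr=np.median(Q[:,2]); Q=Q[abs(Q[:,2]-zr)<.004]
    c0=np.array(c0)
    for k in range(4):
        d=Q[:,:2]-c0; r=np.hypot(*d.T); a=np.degrees(np.arctan2(d[:,1],d[:,0]))%360
        B=(a//5).astype(int); inn=np.array([r[B==b].min() if (B==b).any() else np.nan for b in range(72)])
        out=np.array([np.sort(r[B==b])[-3] if (B==b).sum()>3 else np.nan for b in range(72)])
        th=np.radians(np.arange(72)*5+2.5)
        ok=np.isfinite(inn)&(abs(inn-np.nanmedian(inn))<.0025)
        X=c0+np.c_[np.cos(th),np.sin(th)]*inn[:,None]
        s=least_squares(lambda p:np.hypot(X[ok,0]-p[0],X[ok,1]-p[1])-p[2],[*c0,.038],loss='soft_l1',f_scale=.001).x; c0=s[:2]
    print('z',zr,'centre(bore)',s.round(4)); 
    print('inner mm',(inn*1e3).round(0))
E
python3 - <<'E'
from rim import *
c=pickle.load(open('w1.pkl','rb'))
rim(c,[.515,.166])
# dark slot / bore via intensity
print(plane(c,[(278,115),(271,190),(275,153)],.112))
cr=cv2.resize(c['bgr'][95:215,215:335],None,fx=5,fy=5,interpolation=cv2.INTER_CUBIC); cv2.imwrite('pics/w1c.png',cr)
E
```

```text
z 0.1123059210351103 centre(bore) [0.5163 0.1686 0.0381]
inner mm [38. 38. 46. 46. 45. 45. 39. 38. 38. 38. 38. 38. 38. 38. 38. 38. 38. 38.
 38. 38. 39. 38. 38. 38. 37. 37. 37. 38. 38. 38. 38. 38. 38. 38. 38. 38.
 38. 39. 48. 46. 48. 45. 40. 38. 38. 38. 38. 38. 38. 39. 38. 38. 38. 38.
 38. 38. 38. 38. 38. 38. 38. 38. 38. 38. 38. 38. 38. 38. 38. 38. 38. 38.]
[[0.47753631 0.15314739 0.112     ]
 [0.55139975 0.18263797 0.112     ]
 [0.51368557 0.16820716 0.112     ]]
```

View pics/w1c.png

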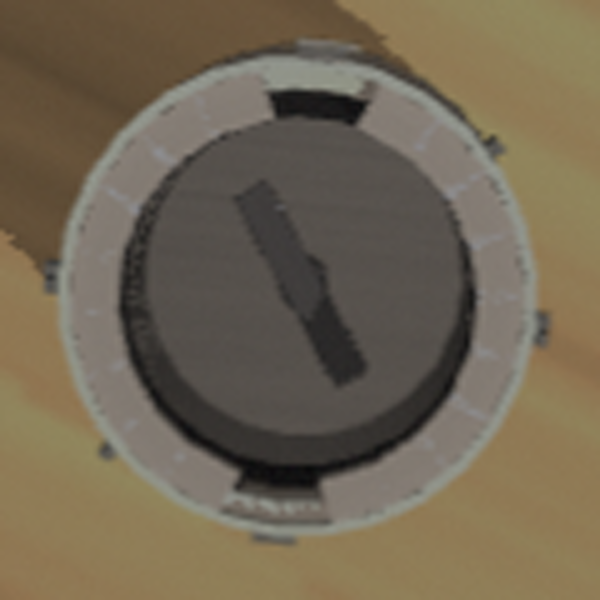

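The crop shows top slot inner corners near (277,120) and (362,124), and bottom slot inner corners near (240,472) and (328,487). The wide ribs are at (328,47) and (274,540). I'll use these to refine the slot angle.

Run:
```python
from rim import *
c=pickle.load(open('w1.pkl','rb'))
f=lambda L,z:plane(c,(np.array(L,float)+.5)/5-.5+[215,95],z)
for nm,L,z in(('ribs',[(328,47),(274,540)],.112),('inner',[(319.5,122),(284,479.5)],.112)):
    q=f(L,z); d=q[1]-q[0]; print(nm,q.round(4).tolist(),q.mean(0).round(4),np.degrees(np.arctan2(d[1],d[0])),np.hypot(*d[:2]))
# fine depth: slot edges at r 40..43.5
P,u,v=cloud(c); d=P[:,:2]-[.5163,.1686]; r=np.hypot(*d.T);a=np.degrees(np.arctan2(d[:,1],d[:,0]))%180
far=(np.degrees(np.arctan2(d[:,1],d[:,0]))%360)>180
for s in(0,1):
    m=(r>.0395)&(r<.0435)&(far==s); hi=abs(P[:,2]-.1123)<.003
    A=np.sort(a[m&hi]); g=np.diff(A); i=g.argmax(); print('gap',A[i],A[i+1],(A[i]+A[i+1])/2)
# grinder from top depth for comparison; lid too
t=pickle.load(open('top0.pkl','rb')); rim(t,[.515,.1665])
go([.545,-.175,.30],118)
```

```text
ribs [[0.4668, 0.1501, 0.112], [0.5649, 0.1875, 0.112]] [0.5158 0.1688 0.112 ] 20.858452342330978 0.10494933112000467
inner [[0.4809, 0.1554, 0.112], [0.5517, 0.1833, 0.112]] [0.5163 0.1694 0.112 ] 21.452255768167884 0.07610384654787417
gap 8.173366760033332 35.672055302179174 21.922711031106253
gap 7.774668702550457 34.61932696720035 21.196997834875404
z 0.1126302032810728 centre(bore) [0.5149 0.1661 0.0392]
inner mm [40. 49. 44. 48. 47. 46. 47. 38. 40. 40. 39. 39. 46. 39. 40. 39. 39. 39.
 38. 39. 40. 38. 45. 41. 38. 38. 37. 41. 38. 39. 41. 39. 38. 40. 39. 39.
 42. 40. 48. 50. 46. 47. 51. 39. 39. 41. 40. 44. 40. 41. 40. 38. 38. 38.
 38. 39. 39. 37. 38. 37. 42. 44. 40. 38. 38. 41. 39. 40. 41. 40. 45. 40.]
t 1.53 tcp [0.5401 0.1963 0.2999] F [0.3 0.7 0.7] gap 0.0936
shift mm [ 167.87 -331.18    0.82] turn [-0.14 -0.05 -0.37]
```

```bash
python3 -m creep '[[20,-36,0,0,0,0,100],[38,-72,0,0,0,0,100],[57,-110,0,0,0,0,100],[76,-148,0,0,0,0,100],[95,-186,0,0,0,0,100],[114,-224,0,0,0,0,100],[133,-262,10,0,0,0,100],[150,-296,20,0,0,0,100]]'; python3 -m creep '[[10,-18,5,0,0,0,100],[18,-35,10,0,0,0,100],[18,-35,10,0,0,0,100],[18,-35,10,0,0,0,100],[18,-35,10,0,0,0,100]]';python3 - <<'E'
from h import *
import pickle
go([.5815,-.1615,.27],118)
c=cam('wrist'); cv2.imwrite('pics/w2.png',c['bgr']); pickle.dump(c,open('w2.pkl','wb'))
P,u,v=cloud(c)
m=(np.hypot(P[:,0]-.58,P[:,1]+.16)<.06)
B=P[m&(P[:,2]>.069)&(P[:,2]<.085)]; r=cv2.minAreaRect((B[:,:2]*1e3).astype(np.float32)); 
w=np.linalg.svd(B[:,:2]-B[:,:2].mean(0),full_matrices=False)[2][0]
print(len(B),np.median(B[:,2]),B.mean(0),r,np.degrees(np.arctan2(w[1],w[0]))%180)
F=P[m&(P[:,2]>.014)&(P[:,2]<.024)]; (x,y),rr=cv2.minEnclosingCircle((F[:,:2]*1e3).astype(np.float32)); print('flange',x,y,rr)
E
```

```text
time: 2.2
ee_pos: [0.5451, -0.1281, 0.2817]
orientation: [-0.244, 0.97, 0.0, 0.001]
contact_force: [-0.4, 0.5, 0.3]
finger_gap: 0.0942
time: 2.62
ee_pos: [0.5459, -0.1645, 0.2713]
orientation: [-0.244, 0.97, 0.001, 0.0]
contact_force: [-0.3, 0.2, 0.0]
finger_gap: 0.0937
t 2.62 tcp [ 0.5459 -0.1645  0.2713] F [-0.3  0.2  0. ] gap 0.0937
shift mm [-32.76 -14.23   1.31] turn [0.08 0.06 0.28]
634 0.07636407230005708 [ 0.58258351 -0.16080939  0.0763223 ] ((583.4872436523438, -160.3232879638672), (61.907161712646484, 12.762084007263184), 27.605016708374023) 27.736681902561504
flange 582.9671020507812 -160.42628479003906 46.68269348144531
```

View pics/w2.png

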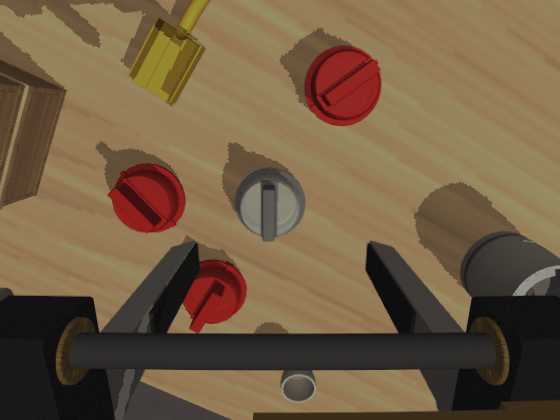

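The wrist view shows the lid centred at (269,203) with its bar vertical in the image, so it lies across the jaw direction. The neighbouring lids are clear of the fingers. I'll descend to the bar.

```bash
python3 -m creep '[[-10,-5,20,0,0,0.6,60],[-22,-10,55,0,0,0.6,60],[-34,-14,95,0,0,0.6,60],[-34,-14,130,0,0,0.6,60],[-34,-14,150,0,0,0.6,60],[-34,-14,170,0,0,0.6,60],[-34,-14,185,0,0,0.6,60],[-34,-14,190,0,0,0.6,60]]' 12;python3 - <<'E'
from h import *
go([.583,-.1604,.051],117.7)
go([.583,-.1604,.051],117.7)
E
```

```text
time: 3.33
ee_pos: [0.5811, -0.1606, 0.0791]
orientation: [-0.239, 0.971, 0.001, -0.001]
contact_force: [-0.2, 0.9, 0.4]
finger_gap: 0.0566
t 3.33 tcp [ 0.5811 -0.1606  0.0791] F [-0.2  0.9  0.4] gap 0.0566
shift mm [-1.81 -0.81 28.07] turn [ 0.2  -0.11 -0.02]
t 3.33 tcp [ 0.5811 -0.1606  0.0791] F [-0.2  0.9  0.4] gap 0.0566
shift mm [-1.81 -0.81 28.07] turn [ 0.2  -0.11 -0.02]
```

```bash
python3 -m creep '[[0,0,10,0,0,0,60],[0,0,20,0,0,0,60],[0,0,29,0,0,0,60],[0,0,29,0,0,0,60],[0,0,29,0,0,0,30],[0,0,29,0,0,0,0],[0,0,29,0,0,0,0],[0,0,29,0,0,0,0]]' 12;python3 -m creep '[[0,0,0,0,0,0,0],[0,0,0,0,0,0,0],[0,0,0,0,0,0,0]]'
python3 - <<'E'
from h import *
go([.583,-.1604,.051],117.7)
E
```

```text
time: 4.0
ee_pos: [0.5825, -0.1637, 0.0528]
orientation: [-0.238, 0.971, -0.0, 0.001]
contact_force: [-0.2, -0.3, -0.6]
finger_gap: 0.0332
time: 4.25
ee_pos: [0.5821, -0.1635, 0.0523]
orientation: [-0.238, 0.971, 0.0, 0.0]
contact_force: [0.4, -0.9, -1.7]
finger_gap: 0.0136
t 4.25 tcp [ 0.5821 -0.1635  0.0523] F [ 0.4 -0.9 -1.7] gap 0.0136
shift mm [-2.19  2.32  1.34] turn [-0.    0.01 -0.19]
```

```bash
python3 -m creep '[[0,0,-8,0,0,0,0],[0,0,-25,0,0,0,0],[0,0,-50,0,0,0,0],[0,0,-80,0,0,0,0],[0,0,-110,0,0,0,0],[0,0,-140,0,0,0,0],[0,0,-165,0,0,0,0],[0,0,-180,0,0,0,0]]';python3 -m creep '[[0,0,0,0,0,0,0],[0,0,0,0,0,0,0],[0,0,0,0,0,0,0]]'
python3 - <<'E'
from h import *
import pickle
go([.5163,.1686,.23],111.4)
c=cam('wrist'); o=telemetry.get_obs(); cv2.imwrite('pics/w3.png',c['bgr']); pickle.dump((c,o),open('w3.pkl','wb'))
P,u,v=cloud(c); t=o['ee_pos']
m=(np.hypot(P[:,0]-t[0],P[:,1]-t[1])<.06); z=P[m,2]-t[2]; print(np.histogram(z,np.arange(-.08,.08,.008)))
E
```

```text
time: 4.92
ee_pos: [0.5832, -0.1639, 0.236]
orientation: [-0.238, 0.971, -0.001, 0.002]
contact_force: [0.4, 0.6, -0.9]
finger_gap: 0.0139
time: 5.17
ee_pos: [0.5811, -0.1632, 0.231]
orientation: [-0.238, 0.971, 0.001, -0.001]
contact_force: [-0.9, 0.1, -1.7]
finger_gap: 0.0142
t 5.17 tcp [ 0.5811 -0.1632  0.231 ] F [-0.9  0.1 -1.7] gap 0.0142
shift mm [-95.85 324.19   1.32] turn [ 0.09 -0.1   6.12]
(array([   0,    0,    0,    0,    0, 1500, 1222,  287, 1035, 5021,  210,
        374, 1070, 2806,  421,  517,  638,  651,  552]), array([-8.0000000e-02, -7.2000000e-02, -6.4000000e-02, -5.6000000e-02,
       -4.8000000e-02, -4.0000000e-02, -3.2000000e-02, -2.4000000e-02,
       -1.6000000e-02, -8.0000000e-03, -6.9388939e-17,  8.0000000e-03,
        1.6000000e-02,  2.4000000e-02,  3.2000000e-02,  4.0000000e-02,
        4.8000000e-02,  5.6000000e-02,  6.4000000e-02,  7.2000000e-02]))
```

View pics/w3.png

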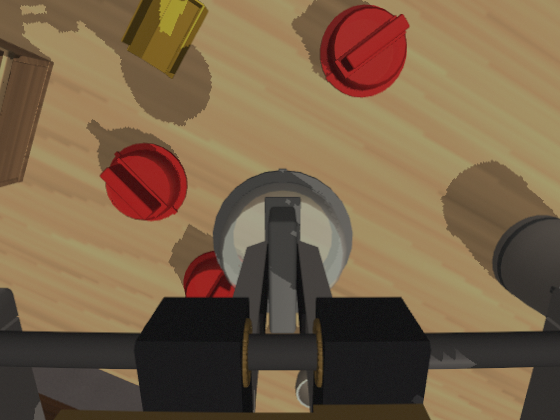

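The lid is held, with its flange circle centred at about (283,235) and the front pointer at (282,170). I'll measure its centre and tilt relative to the tool.

```bash
cat > lidpose.py <<'E'
from h import *
import pickle
from scipy.optimize import least_squares
def lidpose(c,o,bias=True):
    P,u,v=cloud(c); R=Ro.from_quat(o['orientation']); L=R.inv().apply(P-o['ee_pos'])*1e3 # tool frame mm
    r=np.hypot(L[:,0],L[:,1]); m=(r<52)&(r>40.5)&(L[:,2]>26)&(L[:,2]<44)&(v<330)
    Q=L[m]; A=np.c_[Q[:,:2],np.ones(len(Q))]
    for _ in range(4):
        k,*_r=np.linalg.lstsq(A,Q[:,2],rcond=None); ok=abs(A@k-Q[:,2])<1.5; 
        A,Q=A[ok],Q[ok]
    print('flange n',len(Q),'plane',k,'tilt deg',np.degrees(k[:2]))
    a=np.degrees(np.arctan2(Q[:,1],Q[:,0])); E=[]
    for b in range(-180,180,4):
        s=Q[(a>=b)&(a<b+4)]
        if len(s)>6 and abs(b)>12: 
            rr=np.hypot(*s[:,:2].T); E.append(s[np.argsort(rr)[-3]][:2])
    E=np.array(E); f=least_squares(lambda p:np.hypot(E[:,0]-p[0],E[:,1]-p[1])-46,[0,0],loss='soft_l1',f_scale=.5)
    print('flange centre in tool xy mm',f.x,'n',len(E),'res',np.median(abs(f.fun)))
    b=L[(abs(L[:,1])<9)&(L[:,0]>12)&(L[:,0]<40)&(L[:,2]<-22.5)&(L[:,2]>-28)]
    if len(b)>10:
        yc=b[:,:2]; w=np.linalg.svd(yc-yc.mean(0),full_matrices=False)[2][0]; print('bar top n',len(b),b.min(0),b.max(0),'yaw tool',np.degrees(np.arctan2(w[1],w[0])),b.mean(0))
E
python3 - <<'E'
from lidpose import *
c,o=pickle.load(open('w3.pkl','rb')); lidpose(c,o)
print('tcp in img',proj(c,[o['ee_pos']]))
R=Ro.from_quat(o['orientation'])
q=plane(c,[(282,170)],o['ee_pos'][2]-.033); print('pointer tool',R.inv().apply(q-o['ee_pos'])*1e3)
E
```

```text
flange n 1275 plane [ 4.16756208e-03 -1.25285466e-03  3.22705007e+01] tilt deg [ 0.23878372 -0.07178328]
flange centre in tool xy mm [-3.52117358  0.84752584] n 51 res 0.5152124473981488
bar top n 929 [ 12.01621133  -5.97237046 -26.83461998] [ 28.75082609   7.98431361 -22.51353369] yaw tool 179.22696662126435 [ 20.47282921   1.01434317 -24.47775448]
tcp in img [[280.68844844 256.19323005]]
pointer tool [[43.51309349  0.71082115 33.10368091]]
```

Run:
```python
from h import *
go([.62,.21,.235],111.4)
```

```text
t 5.22 tcp [ 0.5809 -0.1632  0.2306] F [-0.1  0.3 -0.8] gap 0.0138
shift mm [-207.08  312.92   -4.25] turn [ 0.11 -0.14  6.12]
```

```bash
python3 -m creep '[[-10,16,-4,0,0,1,0],[-30,46,-4,0,0,2,0],[-52,79,-4,0,0,3,0],[-74,112,-4,0,0,4,0],[-96,145,-4,0,0,5,0],[-118,178,-4,0,0,6.1,0],[-140,211,-4,0,0,6.1,0],[-162,244,-4,0,0,6.1,0]]';python3 - <<'E'
from h import *
go([.62,.21,.235],111.4)
E
```

```text
time: 5.88
ee_pos: [0.612, 0.1295, 0.2344]
orientation: [-0.186, 0.983, -0.0, -0.002]
contact_force: [1.2, -0.6, -1.4]
finger_gap: 0.014
t 5.88 tcp [0.612  0.1295 0.2344] F [ 1.2 -0.6 -1.4] gap 0.014
shift mm [-36.86  72.05  -0.71] turn [ 0.02 -0.18  0.01]
```

```bash
python3 -m creep '[[-14,26,0,0,0,0,0],[-26,50,0,0,0,0,0],[-34,66,0,0,0,0,0],[-37,72,0,0,0,0,0],[-37,72,0,0,0,0,0],[-37,72,0,0,0,0,0],[-37,72,0,0,0,0,0],[-37,72,0,0,0,0,0]]';python3 - <<'E'
from rim import *
from lidpose import *
c=cam('wrist'); o=telemetry.get_obs(); cv2.imwrite('pics/w4.png',c['bgr']); pickle.dump((c,o),open('w4.pkl','wb'))
lidpose(c,o); rim(c,[.516,.168])
P,u,v=cloud(c); 
for cc in([.5163,.1686],):
    d=P[:,:2]-cc; r=np.hypot(*d.T);a=np.degrees(np.arctan2(d[:,1],d[:,0]))%180
    far=(np.degrees(np.arctan2(d[:,1],d[:,0]))%360)>180
    for s in(0,1):
        m=(r>.0395)&(r<.0435)&(far==s); hi=abs(P[:,2]-.1123)<.003
        A=np.sort(a[m&hi]); g=np.diff(A); i=g.argmax(); print('gap',A[i],A[i+1],(A[i]+A[i+1])/2)
go([.5163,.1686,.235],111.4)
E
```

```text
time: 6.55
ee_pos: [0.6214, 0.2058, 0.2361]
orientation: [-0.184, 0.983, -0.001, -0.0]
contact_force: [-0.2, -0.1, -0.5]
finger_gap: 0.0138
flange n 1356 plane [-8.70604944e-04 -1.57624474e-03  3.29422628e+01] tilt deg [-0.04988199 -0.09031217]
flange centre in tool xy mm [-3.11776393  0.50845041] n 49 res 0.4708020456279769
bar top n 918 [ 12.0659977   -6.30041102 -26.20311883] [ 29.17574723   7.62802213 -22.52450929] yaw tool 179.13405303559958 [ 20.50944174   0.68010843 -23.92532973]
z 0.11215184770943185 centre(bore) [0.5164 0.1683 0.0378]
inner mm [38. 38. 45. 44. 44. 45. 39. 38. 38. 38. 38. 38. 38. 38. 38. 38. 38. 38.
 38. 38. 38. 38. 38. 38. 38. 38. 38. 38. 38. 38. 38. 38. 38. 38. 37. 37.
 38. 38. 45. 44. 44. 46. 38. 38. 38. 38. 38. 38. 38. 38. 38. 38. 38. 38.
 38. 38. 38. 38. 38. 38. 38. 38. 38. 38. 38. 38. 38. 38. 38. 38. 38. 38.]
gap 7.779064624629723 34.08739369915417 20.933229161891948
gap 8.448268011548237 34.60010798357365 21.524187997560944
t 6.6 tcp [0.6215 0.2062 0.2362] F [ 0.4 -0.3 -1. ] gap 0.0138
shift mm [111.64   3.15   1.27] turn [-0.05 -0.02 -0.14]
```

View pics/w4.png

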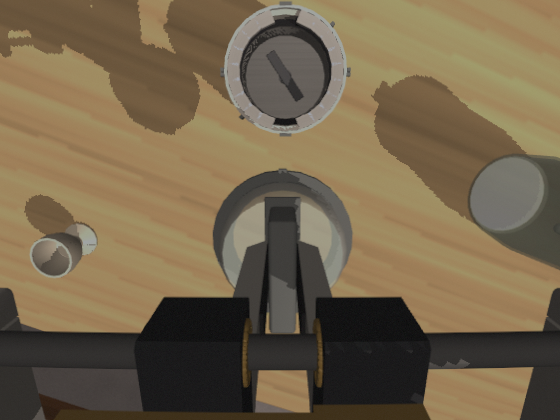

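The view shows the grinder at (285,70) with its slots in line with the held lid, which is at (283,235). I'll move over the collar.

```bash
python3 -m creep '[[15,0.5,0,0,0,0,0],[38,1,0,0,0,0,0],[62,1.5,8,0,0,0,0],[85,2.3,18,0,0,0,0],[103,2.3,28,0,0,0,0],[112,2.3,38,0,0,0,0],[114.6,2.3,48,0,0,0,0],[114.6,2.3,53,0,0,0,0]]';python3 -m creep '[[0,0,0,0,0,0,0],[0,0,0,0,0,0,0],[0,0,0,0,0,0,0],[0,0,0,0,0,0,0]]';python3 - <<'E'
from lidpose import *
c=cam('wrist'); o=telemetry.get_obs(); pickle.dump((c,o),open('w5.pkl','wb'))
lidpose(c,o)
# tcp target so lid centre (tool -3.0,0.55) is at grinder
R=Ro.from_quat(o['orientation']); g=np.array([.5164,.1683,.182])-R.apply([-.003,.00055,0]); go(g,111.25,o)
E
```

```text
time: 7.27
ee_pos: [0.5125, 0.1671, 0.1827]
orientation: [-0.185, 0.983, -0.0, -0.001]
contact_force: [-0.4, -0.7, -1.2]
finger_gap: 0.0142
time: 7.6
ee_pos: [0.5145, 0.1688, 0.1837]
orientation: [-0.186, 0.983, 0.0, 0.001]
contact_force: [-0.2, 0.2, -0.0]
finger_gap: 0.0137
flange n 1281 plane [ 3.38749471e-03 -1.66155899e-03  3.26201855e+01] tilt deg [ 0.19408915 -0.09520032]
flange centre in tool xy mm [-3.47536784  0.83999274] n 50 res 0.4648166437051984
bar top n 911 [ 12.00219538  -6.00863711 -26.33883757] [ 28.8206322    7.89271758 -22.54001053] yaw tool 178.93555706665845 [ 20.44685906   0.94321075 -24.17697643]
t 7.65 tcp [0.5143 0.1687 0.1836] F [-0.7  0.5 -1.5] gap 0.0136
shift mm [ 1.21 -1.72  1.6 ] turn [-0.    0.06  0.16]
```

```bash
python3 -m creep '[[0.6,-0.9,3,0,0,0.1,0],[1.2,-1.8,7,0,0,0.1,0],[1.2,-1.8,11,0,0,0.1,0],[1.2,-1.8,14,0,0,0.1,0],[1.2,-1.8,17,0,0,0.1,0],[1.2,-1.8,19,0,0,0.1,0],[1.2,-1.8,21,0,0,0.1,0],[1.2,-1.8,23,0,0,0.1,0]]';python3 - <<'E'
from lidpose import *
o=telemetry.get_obs()
R=Ro.from_quat(o['orientation']); g=np.array([.5164,.1683,.149])-R.apply([-.003,.0006,0]); go(g,111.25,o); print(o['contact_force'],o['ft_torque'])
E
```

```text
time: 8.32
ee_pos: [0.5132, 0.1665, 0.1599]
orientation: [-0.185, 0.983, 0.0, -0.0]
contact_force: [0.7, 0.8, -1.2]
finger_gap: 0.0141
t 8.32 tcp [0.5132 0.1665 0.1599] F [ 0.7  0.8 -1.2] gap 0.0141
shift mm [-0.62 -0.08 10.94] turn [ 0.   -0.    0.06]
[ 0.66342837  0.78182123 -1.18426327] [ 0.06361691 -0.00615518  0.02143252]
```

No contact force so far, and the spigot should be about 4 mm inside the rim. Continuing down.

```bash
python3 -m creep '[[-0.4,0,2,0,0,0,0],[-0.4,0,4,0,0,0,0],[-0.4,0,6,0,0,0,0],[-0.4,0,8,0,0,0,0],[-0.4,0,9.5,0,0,0,0],[-0.4,0,10.5,0,0,0,0],[-0.4,0,10.5,0,0,0,0]]';python3 - <<'E'
from lidpose import *
o=telemetry.get_obs()
R=Ro.from_quat(o['orientation']); g=np.array([.5164,.1683,.149])-R.apply([-.003,.0006,0]); go(g,111.25,o); print(o['contact_force'],o['ft_torque'])
c=cam('wrist');lidpose(c,o)
E
```

```text
time: 8.9
ee_pos: [0.5134, 0.1666, 0.1494]
orientation: [-0.185, 0.983, -0.0, -0.0]
contact_force: [-0.3, 0.4, -1.2]
finger_gap: 0.0139
t 8.9 tcp [0.5134 0.1666 0.1494] F [-0.3  0.4 -1.2] gap 0.0139
shift mm [-0.39 -0.05  0.42] turn [ 0.   -0.02  0.06]
[-0.27957343  0.35823851 -1.16026199] [ 0.05171086  0.03814109 -0.01624196]
flange n 1087 plane [ 6.35585905e-03 -3.92634767e-03  3.63669376e+01] tilt deg [ 0.3641639  -0.22496315]
flange centre in tool xy mm [ 1.4443564  -0.64575101] n 50 res 2.0790121586331196
bar top n 920 [ 12.0135277   -5.90383093 -26.20118306] [ 28.9592181    7.96826654 -22.51100864] yaw tool -179.6206641472188 [ 20.60776243   1.03288627 -24.1493214 ]
```

```bash
python3 -m creep '[[0,0,0.6,0,0,0,0],[0,0,1.2,0,0,0,0],[0,0,1.8,0,0,0,0],[0,0,2.2,0,0,0,0],[0,0,2.2,0,0,0,0],[0,0,2.2,0,0,0,0]]';python3 - <<'E'
from lidpose import *
o=telemetry.get_obs()
go([.5134,.1666,.149],111.25,o); print(o['contact_force'],o['ft_torque'])
E
```

```text
time: 9.45
ee_pos: [0.5138, 0.1667, 0.1491]
orientation: [-0.185, 0.983, 0.0, 0.0]
contact_force: [-3.5, -0.4, 12.1]
finger_gap: 0.0138
t 9.45 tcp [0.5138 0.1667 0.1491] F [-3.5 -0.4 12.1] gap 0.0138
shift mm [0.36 0.05 0.09] turn [0.01 0.06 0.06]
[-3.51803781 -0.37388876 12.10125834] [-0.15871649  0.79951702  0.02552083]
```

Contact is at 12 N with the TCP at z = 0.149, the predicted seated height. Lugs resting on the rim would have stopped it near 0.161. I'll ease the push, set the grip to 15 N and hold for a moment.

```bash
python3 -m creep '[[0,0,-0.6,0,0,0,0],[0,0,-1,0,0,0,0],[0,0,-1,0,0,0,0],[0,0,-1,0,0,0,0]]' 15;python3 - <<'E'
from lidpose import *
o=telemetry.get_obs()
go([.5134,.1666,.149],111.25,o); print(o['contact_force'],o['ft_torque'])
c=cam('side'); u,v=proj(c,[[.5164,.1683,.13]])[0].astype(int); a=cv2.resize(c['bgr'][v-60:v+60,u-60:u+60],None,fx=5,fy=5,interpolation=2); cv2.imwrite('pics/s5.png',a)
E
```

```text
time: 9.78
ee_pos: [0.5137, 0.1667, 0.1491]
orientation: [-0.185, 0.983, 0.0, 0.0]
contact_force: [-1.3, -1.0, 6.9]
finger_gap: 0.0138
t 9.78 tcp [0.5137 0.1667 0.1491] F [-1.3 -1.   6.9] gap 0.0138
shift mm [0.34 0.01 0.11] turn [0.01 0.03 0.07]
[-1.33080117 -1.01415204  6.8535948 ] [-0.09039102  0.43440715 -0.02141752]
```

View pics/s5.png

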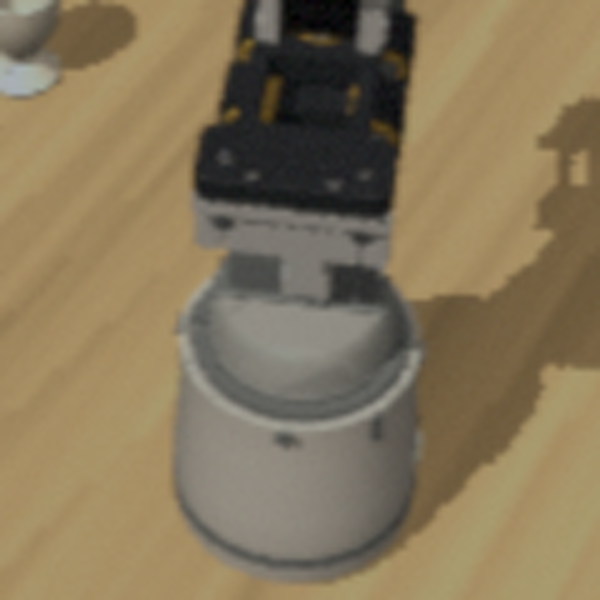

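The side crop shows the flange lying flat on the rim all the way round, so the lid is seated. Now I'll twist 30° clockwise about the lid's axis, easing the push as it turns.

```bash
python3 -m creep '[[0,0.15,-0.3,0,0,3,0],[0,0.4,-0.6,0,0,8,0],[0,0.7,-0.6,0,0,13,0],[0,0.95,-0.6,0,0,18,0],[0,1.2,-0.6,0,0,23,0],[-0.1,1.45,-0.6,0,0,27,0],[-0.1,1.6,-0.6,0,0,30,0],[-0.1,1.6,-0.6,0,0,30,0]]';python3 - <<'E'
from lidpose import *
o=telemetry.get_obs()
go([.5134,.1666,.149],111.25-46.4,o); print(o['contact_force'],o['ft_torque'])
E
```

```text
time: 10.5
ee_pos: [0.5138, 0.1682, 0.1492]
orientation: [0.076, 0.997, -0.0, 0.001]
contact_force: [0.6, -0.7, 0.6]
finger_gap: 0.014
t 10.5 tcp [0.5138 0.1682 0.1492] F [ 0.6 -0.7  0.6] gap 0.014
shift mm [ 0.13 -1.59  0.16] turn [1.00e-02 8.00e-02 1.64e+01]
[ 0.58825544 -0.69157297  0.5995937 ] [-0.07137644 -0.12100204 -0.03244546]
```

```bash
python3 -m creep '[[0,0.2,0.3,0,0,4,0],[0,0.4,0.4,0,0,8,0],[0,0.65,0.4,0,0,12,0],[0,0.8,0.4,0,0,15,0],[0,0.87,0.4,0,0,16.4,0],[0,0.87,0.4,0,0,16.4,0],[0,0.87,0.4,0,0,16.4,0],[0,0.87,0.4,0,0,16.4,0]]';python3 - <<'E'
from lidpose import *
o=telemetry.get_obs()
go([.5134,.1666,.149],111.25-46.4,o); print(o['contact_force'],o['ft_torque'])
c=cam('wrist'); pickle.dump((c,o),open('w6.pkl','wb'));lidpose(c,o)
u,v=proj(c,[[.5164,.1683,.112]])[0].astype(int); print(u,v); x0,y0=max(u-100,0),max(v-100,0); a=cv2.resize(c['bgr'][y0:y0+150,x0:x0+200],None,fx=4,fy=4,interpolation=2); cv2.imwrite('pics/w6.png',a)
an=np.radians([21.25,21.25-46,21.25-46.4]); an=np.r_[an,an+np.pi]
for k,n in zip(an,['slot','half','ptr']*2):
  rr=.052 if n!='ptr' else .046
  print(n,((proj(c,[[.5164+rr*np.cos(k),.1683+rr*np.sin(k),.112]])[0]-[x0,y0])*4).round())
E
```

```text
time: 11.17
ee_pos: [0.5141, 0.1689, 0.1491]
orientation: [0.216, 0.976, 0.0, 0.001]
contact_force: [0.9, -1.5, 4.7]
finger_gap: 0.0138
t 11.17 tcp [0.5141 0.1689 0.1491] F [ 0.9 -1.5  4.7] gap 0.0138
shift mm [-0.38 -2.38  0.13] turn [0.05 0.08 0.17]
[ 0.90943221 -1.53318022  4.68061293] [-0.19773569 -0.01710149  0.14380841]
flange n 1277 plane [ 1.92916626e-03 -3.29958308e-03  3.62291430e+01] tilt deg [ 0.11053308 -0.18905218]
flange centre in tool xy mm [2.68387457 0.06748424] n 58 res 2.8645923430458957
bar top n 953 [ 12.0339458   -6.65574114 -26.2929409 ] [ 29.45066397   7.01559189 -22.50615186] yaw tool 179.66134114862922 [ 20.76129522   0.26339322 -24.10999525]
282 238
slot [616. 595.]
half [402. 676.]
ptr [400. 646.]
slot [166. 190.]
half [400.  90.]
ptr [402. 128.]
```

View pics/w6.png

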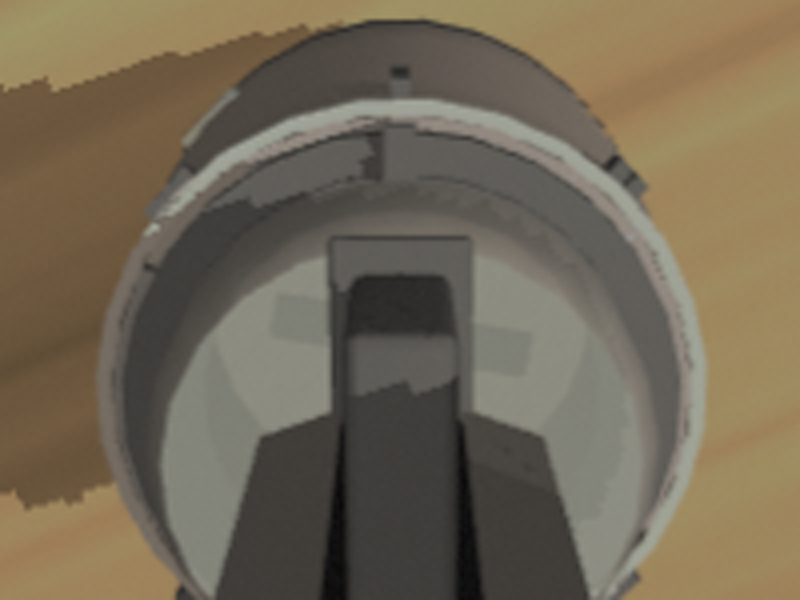

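The lid's pointer at (400,125) lines up with the half-mark rib at (400,90), as predicted. I'll hold briefly, check that it stays still, then hand in.

```bash
python3 -m creep '[[0,0,0,0,0,0,0],[0,0,0,0,0,0,0],[0,0,0,0,0,0,0],[0,0,0,0,0,0,0]]'
python3 - <<'E'
from lidpose import *
go([.5141,.1689,.149],111.25-46.4); print(telemetry.get_obs()['joint_velocities'].round(3)); print(job_done())
E
```

```text
time: 11.55
ee_pos: [0.514, 0.169, 0.1491]
orientation: [0.216, 0.976, 0.0, 0.001]
contact_force: [0.4, -0.3, 4.9]
finger_gap: 0.0137
t 11.55 tcp [0.514  0.169  0.1491] F [ 0.4 -0.3  4.9] gap 0.0137
shift mm [-0.09 -0.02  0.13] turn [0.05 0.07 0.17]
[ 0.     0.002 -0.001 -0.001 -0.    -0.001  0.002]
the job is handed in; nothing more can be done
None
```

I picked up the grey lid by its bar at 12 N and set it down in the collar with both lugs in the slots. I then gripped it at 15 N, twisted it about 46° clockwise, and handed the job in at about 11.6 s, still holding it.

**Last checks:**
- **Seating:** the TCP was at z = 0.149, the height predicted for a seated lid, with about 5 N of down-push.
- **Half-way position:** the pointer lined up with the half-mark rib in the wrist picture. The tool was within 0.2° of the target turn, which works out to a switch ring value of about 0.75 rad. I had no direct reading of the ring.
- **Holding still:** the arm was not moving and the finger gap was steady at 13.7 mm.

**Checks that failed or disagreed:**
- **Lid centre:** once the lid was seated, my automatic flange-centre fit was unusable because it picked up the grinder's rim. For seating I relied on height, force and the pictures instead.
- **Grinder position:** the top and wrist cameras disagreed by about 2 mm on where the grinder was. I used the wrist camera.
- **Jug, egg cup and scoop:** I kept the arm well clear of all three, but did not measure their positions again at the end.

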